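Clamp a tin with the star handle of a holder

TASK

Stand the small food tin upright on the bed of the metal tin holder, between its two jaws, and let go of it. Then turn the holder's star handle clockwise (seen from above), pushing one spoke after another through the open side of its guard, until the sliding jaw has pushed the tin against the V-shaped rear jaw and grips it firmly, so that it can be opened later; do not overtighten, for the tin dents easily. Leave the tin clamped and the other things on the table where they are.

Things in the scene. Friction and masses are not known exactly. Their poses are not given: they have to be found in the camera images.
- tin: small cylindrical food tin with a printed paper label and metal rims, 57 mm in diameter, 72 mm high, about 0.18 kg. Origin: centre of its underside; z up along its axis. It stands on the table. The gripping jaw dents it above 30 N; a firm grip is 6 N or more, about 14 N is right.
- clamp: fixed metal tin holder: aluminium base plate 290 x 120 mm, 12 mm thick. Origin on the table, in the base's long axis; x runs along the base from the star handle to the rear jaw, z up. The plate's top (the bed) is at z = 12 mm, from x = -140 to 150 mm; rails 6 mm high at y = +-55 mm. Star handle axis at x = -100 mm, y = 0; under it a housing 68 x 66 mm up to z = 44 mm, a 40 mm collar to 52 mm.
- guard (a point): centre of the top of the grey sheet-metal guard that covers the half of the star handle on the jaw side: clamp x = -86 to -12 mm, y = -94 to 94 mm, top at z = 97 mm. The other half of the star handle (clamp x below -86 mm) is open from above. Axes as the clamp's.
- rear (a point): clamp x = 85 mm, y = 0, on the bed: where about the tin's axis comes to stand when it is home in the V-shaped rear jaw (90 degree V that opens to the clamp's -x, 34 mm high, 90 mm wide). The rear jaw is screwed down up to 6 mm nearer or farther along x, differently each time; that is not measured. Axes as the clamp's.
- bay (a point): point on the bed (clamp x = 52 mm, y = 0, z = 12 mm) over which the tin fits freely between the open jaws: there is at least 12 mm of free space before and behind it along the clamp's x, and the tin may stand up to 10 mm off. Axes as the clamp's.
- sliding_jaw: sliding flat steel jaw, 90 mm wide, up to 48 mm over the table. Origin at the foot of its gripping face, on the bed; axes as the clamp's. It moves along the clamp's +x by 18 mm per rad of the star handle; face at clamp x = -4 mm when that reads 0. The face is backed by stiff rubber: 12 N of grip per mm. Each newton of grip adds 0.018 N m to the star handle's torque (14 N: 4.3 N more push at 58 mm).
- wheel_axis (a point): point on the vertical axis of the star handle at the height of its spokes' centre line, 75 mm above the table. Axes as the clamp's (it does not turn).
- wheel (a joint): angle of the star handle, rad, 0 to 4.2, growing clockwise seen from above, which closes the jaw. Hub 44 mm across, top at z = 88 mm; five level spokes 10 mm thick, 72 degrees apart, with balls 18 mm across centred 76 mm from the axis. At 0 one spoke points along the clamp's -x. It turns stiffly (0.32 N m: 5.5 N at 58 mm from the axis) without spring, stays where left and holds up to 17 N of grip.
- tub: yoghurt tub, white, widening upwards, 72x72x71 mm; a bystander, to be left alone. Origin: its underside
- garlic: garlic bulb, 60 mm; a bystander, to be left alone. Origin: its underside
- apple: red apple, 68 mm; a bystander, to be left alone. Origin: its underside
- matchbox: matchbox, 36x54x14 mm; a bystander, to be left alone. Origin: its underside
- salt_jar: glass preserving jar of salt, 81x72x112 mm; a bystander, to be left alone. Origin: its underside
There are look-alikes about, which are no part of the job. What is shaped like the tin but green or turquoise is not meant.

How it is judged:
By the outcome, as a careful person would: the job done as asked, in the order asked, and still so for the second after the job is handed in, with the robot touching nothing.
It also fails if it takes over 69 s, if anything falls off the work surface, if the arm or the gripper's body presses on something with over 40 N, if the wrist force passes 120 N, or if a joint passes its speed limit or range.

ROBOT

A 6-joint arm with a two-finger parallel gripper is mounted at the origin on a cart in front of the work surface, level with it; the furniture and walls round the work are solid. World frame = base frame: x ahead of the robot, y to its left, z up, the work surface at z = 0. Lengths are in m, angles in degrees, forces in N, time in s.
With the tool pointing down it reaches from about 0.25 to 0.725 m from the base axis. Payload 9.7 kg.
Tool frame: the origin (TCP) lies between the finger pads; the fingertips stand 19 mm ahead of it and the grasp point (between the pads) is the TCP; z points along the fingers, y is the line along which they close (so a half turn about z gives the same grasp; the last joint's range is limited). The gripper opens to 85 mm and grips with 20 to 120 N. Pads are 22 mm wide; open, the fingers measure 114 mm over their backs; the gripper's body (76 mm by 85 mm) begins 54 mm behind the grasp point. The pads swing forward as they close: fully open they stand 13 mm farther back than shut.
Start: joints at [-68.698, 4.979, 10.078, 95.1, 0, 90], TCP at [0.2, -0.512, 0.25] pointing down, gripper open.
Joint ranges: [-179.16, 179.16], [-48.56, 103.87], [-65.8, 70.77], [-126.05, 130.52], [-82.76, 87.17], [-180, 180]. Speed limits (degrees/s): [127.2, 127.2, 147.25, 180, 180, 180].

INTERFACE

Orientations are given as [roll, pitch, yaw] about the fixed x, y, z axes, in that order (R = Rz(yaw) Ry(pitch) Rx(roll)).
In Python, from workcell import telemetry, camera, calibration, workorder gives the robot as it stands.
- The arm moves only by the tool play_rows, never from a script. Its argument "increments" is a list of rows, each a list of 3 entries, a list of its own where there are three numbers: the shift along the tool's x, y, z in mm, then the turn, a rotation vector about the tool's x, y, z in degrees, then the closure, from 0 (fully open) to 1 (shut). In form: [[[x, y, z], [ax, ay, az], jaw], ...]. A call has 1 to 20 rows; each row is the pose to reach, as a shift and turn from the pose commanded when the call began, along the tool's axes at that moment; what a row does not reach only later rows make up. A row lasts 1/10 s, in which the tool goes at most 50 mm and 8.59 degrees, less where a joint would pass 70% of its speed; a pose out of reach is approached as far as the arm can. A call with a gripper value outside its range is refused whole. The fingers move at their own pace and stop on an object; "grip_force" is the grip in N (left out, the last holds). Time passes only in rows, so rows that repeat a pose let the fingers close. It gives the time, the measured TCP pose, the force, the opening and the grip force at its end, in the units of the state.
- telemetry.get_obs(): the state, without advancing time (a new reading comes with each control period).
- camera(name): name is "side" or "top"; returns (picture, depth): 420x560x3 uint8, red, green, blue; 420x560 float32, m along the optical axis (not along the pixel's ray), 0 where there is no reading.
- calibration(name): a dict with "vertical_fov" (degrees; the focal length in pixels is half the picture's height over the tangent of half this angle, whatever the lens; pixels are square), "cx", "cy" (the principal point, pixels), "rvec" (rotation vector, rad) and "tvec" (3), from world to camera coordinates, as OpenCV has them. Camera axes: x right, y down, z forward; pixel columns grow to the right and rows downward; lengths in m; the calibration is good to about 2 mm. A picture is of the moment at which its call begins. calibration takes no time and is no camera call.
- workorder.job_done(): hands the job in; it is judged then, once.
The state is a dict: "time": time; "q": joint angles; "qd": joint speeds; "joint_efforts": joint torques, N m; "ee_pos": TCP position; "tcp_rot": TCP orientation; "wrist_force": force on the tool from outside, world axes, zero at the start; "torque": the same for the moment, N m; "opening": finger opening in m; "grasp_force": force on a finger pad.
Only numpy, scipy, OpenCV 4.12 (cv2) and the standard library are available. Lean on these libraries where they do the work, as an engineer would, in place of code of your own. Each camera call takes 0.05 s, during which the arm holds its last target. There are 200 camera calls.

## Working session

There is one attempt and no reset: what is moved stays moved. The work goes in short steps, Python scripts to look and compute and a tool call to move; the robot and the scene stay as the last step left them, time stands still between calls to the robot, and variables do not carry over. Pictures are saved under pics/ and viewed, at most 10 in all, crops included, and the job is handed in when it is done.

Besides the shell and the picture viewer there is one more tool, called after "Request:" by a JSON object that holds its "name" and its "arguments", one argument or row to a line. play_rows: Moves the arm, as the interface text tells. Its arguments: {"type":"object","properties":{"increments":{"type":"array"},"grip_force":{"type":"number"}},"required":["increments"]}

```bash
mkdir -p pics; cat > h.py <<'E'
import numpy as np, cv2
from workcell import telemetry, camera, calibration, workorder
from scipy.spatial.transform import Rotation as R
def cal(n):
    c=calibration(n); f=210/np.tan(np.radians(c["vertical_fov"])/2)
    return f,c["cx"],c["cy"],R.from_rotvec(np.ravel(c["rvec"])).as_matrix(),np.ravel(c["tvec"])
def world(n,u,v,d):
    f,cx,cy,M,t=cal(n); return M.T@(np.array([(u-cx)/f*d,(v-cy)/f*d,d])-t)
def onz(n,u,v,z):
    f,cx,cy,M,t=cal(n); r=M.T@np.array([(u-cx)/f,(v-cy)/f,1]); o=-M.T@t
    return o+r*(z-o[2])/r[2]
def proj(n,p):
    f,cx,cy,M,t=cal(n); c=M@np.array(p)+t; return c[0]/c[2]*f+cx,c[1]/c[2]*f+cy
E
python3 - <<'E'
from h import *
for n in("top","side"):
    p,d=camera(n); np.savez(f"{n}0.npz",p=p,d=d)
    cv2.imwrite(f"pics/{n}0.png",cv2.resize(p[:,:,::-1],(784,588),interpolation=cv2.INTER_CUBIC))
    f,cx,cy,M,t=cal(n);print(n,f,cx,cy,-M.T@t,M[2])
print(telemetry.get_obs())
E
```

```text
top 519.1881410705699 278.1130052333474 206.2750432494864 [0.42789143 0.21872267 1.25125522] [ 0.12736738 -0.00660721 -0.9918336 ]
side 439.84525867105174 276.81139098108343 210.32491023527683 [0.05563456 1.09378521 0.59374497] [ 0.44073505 -0.78010798 -0.44405423]
{'time': 0.1, 'q': array([-6.86986813e+01,  5.00921949e+00,  1.00396046e+01,  9.50990858e+01,
       -7.52834625e-05,  9.00001834e+01]), 'qd': array([ 0.00259303, -0.00178696,  0.13342692, -0.01702446,  0.08066004,
       -0.09280291]), 'joint_efforts': array([ 9.88869870e-04, -5.21562803e+01,  4.65650976e+01,  1.60376891e-02,
        5.69621227e-05,  3.68357291e-06]), 'ee_pos': array([ 0.19973639, -0.51226346,  0.24964722]), 'tcp_rot': array([-1.79931299e+02,  7.55033059e-05,  2.13011354e+01]), 'wrist_force': array([ 0.56646313, -0.33720215,  0.22840959]), 'torque': array([-0.00288636,  0.01777746,  0.04268298]), 'grasp_force': 0.0, 'opening': 0.08516318719402043}
```

View pics/top0.png

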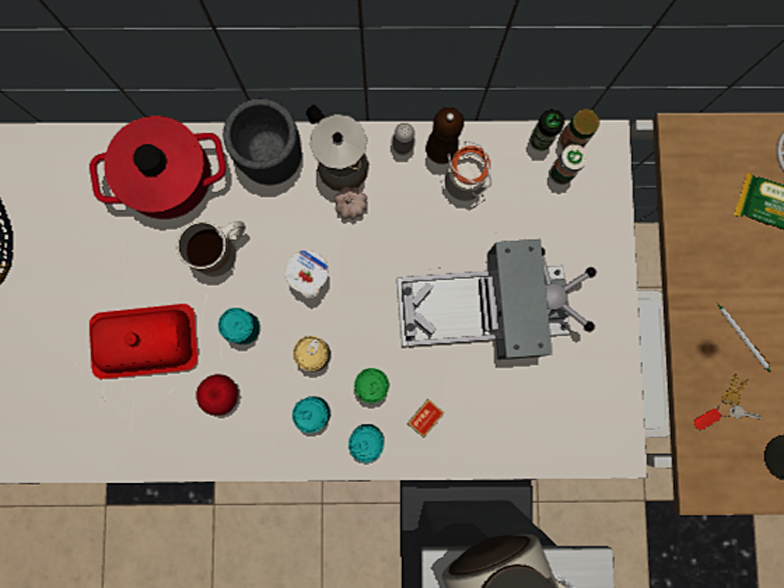

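View pics/side0.png

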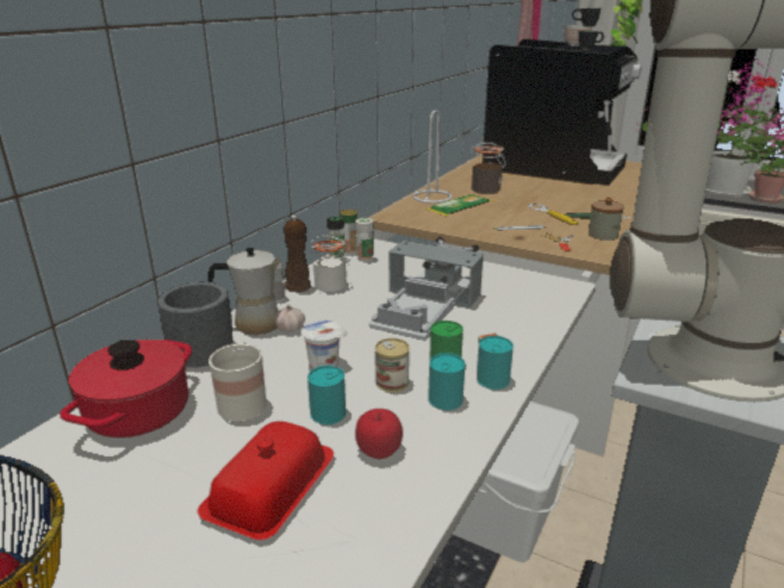

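The tin is the yellow-lidded one at about (311,353) in the enlarged top picture. The clamp spans about (398–595, 240–360), its x axis pointing left (world +y).

```bash
python3 - <<'E'
from h import *
z=np.load("top0.npz");p=z["p"];d=z["d"]
c=p[160:270,270:440]
cv2.imwrite("pics/clamp.png",cv2.resize(c[:,:,::-1],None,fx=4.6,fy=4.6,interpolation=cv2.INTER_CUBIC))
# world map
f,cx,cy,M,t=cal("top")
v,u=np.mgrid[:420,:560]
W=(np.stack([(u-cx)/f*d,(v-cy)/f*d,d],-1)-t)@M
np.save("W.npy",W)
m=np.zeros((420,560),bool); m[232:275,200:245]=1
s=W[m&(W[...,2]>.066)&(W[...,2]<.08)]
print("tin",cv2.minEnclosingCircle((s[:,:2]*1000).astype(np.float32)),s.mean(0),len(s))
m[:]=0;m[165:265,335:400]=1
s=W[m&(W[...,2]>.092)&(W[...,2]<.102)]
print("guard",cv2.minAreaRect((s[:,:2]*1000).astype(np.float32)),s.mean(0),len(s))
m[:]=0;m[185:255,280:352]=1
s=W[m&(W[...,2]>.005)&(W[...,2]<.025)]
print("bed",cv2.minAreaRect((s[:,:2]*1000).astype(np.float32)),s.mean(0),len(s))
m[:]=0;m[185:255,280:352]=1
for q in [(232,385),(190,410),(235,421),(193,422)]: print(q,W[q])
E
```

```text
tin ((475.77752685546875, 339.7508850097656), 28.354751586914062) [0.47614686 0.34065292 0.06880609] 369
guard ((561.5440673828125, -10.89284896850586), (187.98086547851562, 88.6398696899414), 3.5273940563201904) [ 0.56038145 -0.00378211  0.09528476] 2442
bed ((559.1207275390625, 119.93788146972656), (172.3467254638672, 159.73658752441406), 89.4848403930664) [0.55300111 0.11255571 0.0115522 ] 2552
(232, 385) [ 0.51655078 -0.02717047  0.09533068]
(190, 410) [ 0.62661403 -0.11295641 -0.00295726]
(235, 421) [ 0.51020073 -0.11143535  0.08099766]
(193, 422) [ 0.60659827 -0.11872279  0.07818224]
```

View pics/clamp.png

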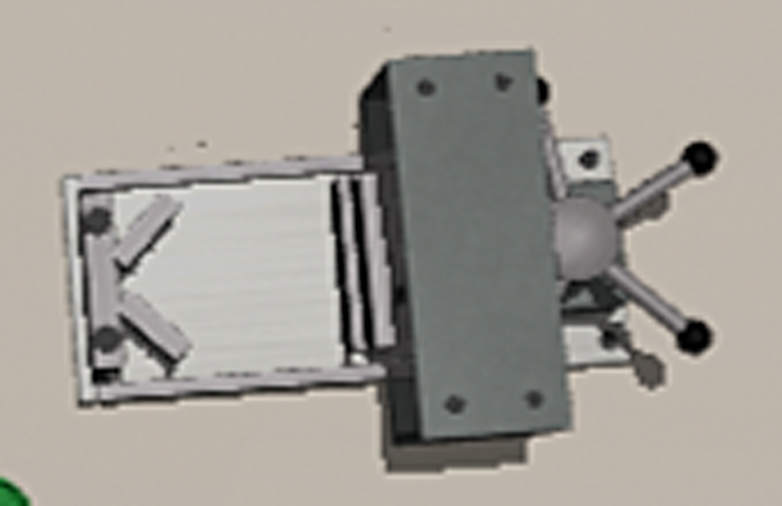

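```bash
cat >> h.py <<'E'
def fitclamp(px,loc):
    # loc: clamp xyz (m); returns origin, psi (deg) of clamp x axis in world
    P=np.array([onz("top",u/4.6+270-.4,v/4.6+160-.4,l[2])[:2] for (u,v),l in zip(px,loc)])
    L=np.array(loc)[:,:2]; a=L-L.mean(0); b=P-P.mean(0)
    th=np.arctan2((a[:,0]*b[:,1]-a[:,1]*b[:,0]).sum(),(a*b).sum())
    c,s=np.cos(th),np.sin(th); M=np.array([[c,-s],[s,c]])
    o=P.mean(0)-M@L.mean(0); return o,np.degrees(th),(P-(L@M.T+o))*1000
E
python3 - <<'E'
from h import *
px=[(65,178),(83,403),(390,63),(535,50),(572,430),(422,437)]
loc=[(.150,-.058,.018),(.150,.058,.018),(-.012,-.094,.097),(-.086,-.094,.097),(-.086,.094,.097),(-.012,.094,.097)]
# image down = world -x ; clamp y = z cross x : x=+Y -> y=-X = down
for k in(6,):
    o,th,r=fitclamp(px,loc);print(o,th);print(r.round(1))
def C(p): 
    a=np.radians(-th);q=p[:2]-o;return np.array([np.cos(a)*q[0]-np.sin(a)*q[1],np.sin(a)*q[0]+np.cos(a)*q[1]])*1000
w=lambda u,v,z:C(onz("top",u/4.6+270-.4,v/4.6+160-.4,z))
for n,a in dict(ball1=(698,158,.075),ball2=(692,335,.075),hub=(583,238,.085),jawU=(335,180,.048),jawL=(352,352,.048),vU=(170,195,.046),vL=(180,370,.046)).items():
    c=w(*a);print(n,c.round(1),"phi",np.degrees(np.arctan2(-c[1],-(c[0]+100))).round(1))
W=np.load("W.npy")
a=np.radians(th);q=W[...,:2]-o;cx_=q[...,0]*np.cos(a)+q[...,1]*np.sin(a);cy_=-q[...,0]*np.sin(a)+q[...,1]*np.cos(a)
m=(abs(cy_)<.04)&(cx_>-.012)&(cx_<.06)&(W[...,2]>.043)&(W[...,2]<.052); s=cx_[m]*1000; print("jaw top x",np.percentile(s,[2,50,98]),m.sum())
m=(abs(cy_)<.05)&(cx_>.06)&(cx_<.15)&(W[...,2]>.026)&(W[...,2]<.052);print("V",np.percentile(cx_[m]*1000,[2,98]),np.percentile(W[...,2][m],[10,50,90]))
E
```

```text
[0.55707982 0.04472996] 93.73806545078688
[[ 0.3 -1.3]
 [-1.2 -1.9]
 [-1.7 -1. ]
 [-0.5  1.2]
 [ 0.5  2.2]
 [ 2.6  0.8]]
ball1 [-165.5  -37.1] phi 29.5
ball2 [-152.9   50.7] phi -43.7
hub [-101.7   -0.3] phi 10.0
jawU [ 12.4 -42.9] phi 159.1
jawL [11.7 45.1] phi -158.0
vU [ 96.7 -41.6] phi 168.1
vL [98.9 47.7] phi -166.5
jaw top x [-11.59046497  -2.8879094    9.76590612] 226
V [ 96.00480654 141.48155026] [0.04059094 0.04463349 0.04835511]
```

```bash
cat >> h.py <<'E'
O=np.array([.5571,.0447]); PSI=93.74
def c2w(x,y):  # clamp mm -> world m
    a=np.radians(PSI);return O+np.array([np.cos(a)*x-np.sin(a)*y,np.sin(a)*x+np.cos(a)*y])/1000
def row(p0,yaw0,p1,yaw1):
    a=np.radians(yaw0);d=(np.array(p1)-np.array(p0))*1000
    X=np.array([np.cos(a),np.sin(a),0]);Y=np.array([np.sin(a),-np.cos(a),0])
    return [[round(float(v),1) for v in (d@X,d@Y,-d[2])],[0,0,round(float(yaw0-yaw1),2)]]
E
python3 - <<'E'
from h import *
print(row((.2,-.512,.25),21.302,(.476,.340,.16),93.74))
print(onz("top",311/1.4,415/1.4,.072),onz("top",371/1.4,385/1.4,.072))
b=c2w(54,0);print(b,row((.476,.340,.16),93.74,(*b,.16),93.74))
E
```

```text
[[566.7, -693.5, 90.0], [0, 0, -72.44]]
[0.37682242 0.33790243 0.072     ] [0.42356115 0.24171908 0.072     ]
[0.55357764 0.098585  ] [[-246.0, 61.7, -0.0], [0, 0, 0.0]]
```

Request:
{"name": "play_rows", "arguments": {
  "increments": [
    [[566.7, -693.5, 60], [0, 0, -72.44], 0.05],
    [[566.7, -693.5, 60], [0, 0, -72.44], 0.05],
    [[566.7, -693.5, 60], [0, 0, -72.44], 0.05],
    [[566.7, -693.5, 60], [0, 0, -72.44], 0.05],
    [[566.7, -693.5, 60], [0, 0, -72.44], 0.05],
    [[566.7, -693.5, 60], [0, 0, -72.44], 0.05],
    [[566.7, -693.5, 60], [0, 0, -72.44], 0.05],
    [[566.7, -693.5, 60], [0, 0, -72.44], 0.05],
    [[566.7, -693.5, 60], [0, 0, -72.44], 0.05],
    [[566.7, -693.5, 60], [0, 0, -72.44], 0.05],
    [[566.7, -693.5, 60], [0, 0, -72.44], 0.05],
    [[566.7, -693.5, 60], [0, 0, -72.44], 0.05],
    [[566.7, -693.5, 60], [0, 0, -72.44], 0.05],
    [[566.7, -693.5, 60], [0, 0, -72.44], 0.05],
    [[566.7, -693.5, 60], [0, 0, -72.44], 0.05],
    [[566.7, -693.5, 60], [0, 0, -72.44], 0.05],
    [[566.7, -693.5, 60], [0, 0, -72.44], 0.05],
    [[566.7, -693.5, 60], [0, 0, -72.44], 0.05],
    [[566.7, -693.5, 60], [0, 0, -72.44], 0.05],
    [[566.7, -693.5, 60], [0, 0, -72.44], 0.05]
  ],
  "grip_force": 25
}}

```text
time: 2.1
ee_pos: [0.4754, 0.3401, 0.1888]
tcp_rot: [-179.9, 0.1, 93.8]
wrist_force: [0.4, -0.1, -0.1]
opening: 0.0812
grasp_force: 0.0
```

Request:
{"name": "play_rows", "arguments": {
  "increments": [
    [[0, 0, 40], [0, 0, 0], 0.05],
    [[0, 0, 80], [0, 0, 0], 0.05],
    [[0, 0, 110], [0, 0, 0], 0.05],
    [[0, 0, 130], [0, 0, 0], 0.05],
    [[0, 0, 140], [0, 0, 0], 0.05],
    [[0, 0, 140], [0, 0, 0], 0.05],
    [[0, 0, 140], [0, 0, 0], 0.2],
    [[0, 0, 140], [0, 0, 0], 0.4],
    [[0, 0, 140], [0, 0, 0], 0.6],
    [[0, 0, 140], [0, 0, 0], 0.6],
    [[0, 0, 140], [0, 0, 0], 0.6],
    [[0, 0, 140], [0, 0, 0], 0.6]
  ],
  "grip_force": 25
}}

```text
time: 3.3
ee_pos: [0.4766, 0.3399, 0.0522]
tcp_rot: [179.9, -0.1, 93.7]
wrist_force: [-1.5, -1.7, 6.8]
opening: 0.0566
grasp_force: 26.6
```

Request:
{"name": "play_rows", "arguments": {
  "increments": [
    [[0, 0, -30], [0, 0, 0], 0.6],
    [[0, 0, -70], [0, 0, 0], 0.6],
    [[0, 0, -100], [0, 0, 0], 0.6],
    [[-40, 10, -110], [0, 0, 0], 0.6],
    [[-85, 21, -110], [0, 0, 0], 0.6],
    [[-130, 32.5, -110], [0, 0, 0], 0.6],
    [[-175, 44, -110], [0, 0, 0], 0.6],
    [[-215, 54, -110], [0, 0, 0], 0.6],
    [[-240, 60, -110], [0, 0, 0], 0.6],
    [[-246, 61.7, -110], [0, 0, 0], 0.6],
    [[-246, 61.7, -110], [0, 0, 0], 0.6],
    [[-246, 61.7, -110], [0, 0, 0], 0.6]
  ]
}}

```text
time: 4.5
ee_pos: [0.5533, 0.099, 0.1605]
tcp_rot: [180.0, -0.0, 93.8]
wrist_force: [1.6, 0.2, -1.0]
opening: 0.057
grasp_force: 27.6
```

```bash
python3 - <<'E'
from h import *
p,d=camera("side")
cv2.imwrite("pics/s1.png",cv2.resize(p[130:270,230:400,::-1],None,fx=4.2,fy=4.2,interpolation=cv2.INTER_CUBIC))
E
```

```text
(no output)
```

View pics/s1.png

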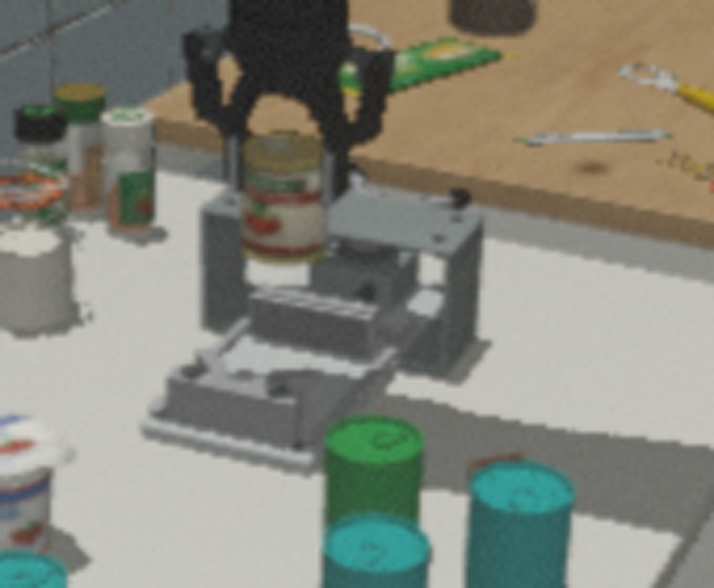

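The tin is held upright over the bay, centred between the jaws. I'll lower it, release it and lift off.

Request:
{"name": "play_rows", "arguments": {
  "increments": [
    [[0, 0, 40], [0, 0, 0], 0.6],
    [[0, 0, 70], [0, 0, 0], 0.6],
    [[0, 0, 88], [0, 0, 0], 0.6],
    [[0, 0, 94], [0, 0, 0], 0.6],
    [[0, 0, 97], [0, 0, 0], 0.6],
    [[0, 0, 98], [0, 0, 0], 0.6],
    [[0, 0, 98], [0, 0, 0], 0.6]
  ]
}}

```text
time: 5.25
ee_pos: [0.5536, 0.0992, 0.0642]
tcp_rot: [179.9, -0.0, 93.8]
wrist_force: [-2.6, 0.0, 4.9]
opening: 0.0565
grasp_force: 28.1
```

Request:
{"name": "play_rows", "arguments": {
  "increments": [
    [[0, 0, 0], [0, 0, 0], 0.3],
    [[0, 0, 0], [0, 0, 0], 0.15],
    [[0, 0, 0], [0, 0, 0], 0.05],
    [[0, 0, 0], [0, 0, 0], 0],
    [[0, 0, 0], [0, 0, 0], 0],
    [[0, 0, -15], [0, 0, 0], 0],
    [[0, 0, -40], [0, 0, 0], 0],
    [[0, 0, -80], [0, 0, 0], 0],
    [[0, 0, -108], [0, 0, 0], 0],
    [[0, 0, -108], [0, 0, 0], 0.5]
  ]
}}

```text
time: 6.25
ee_pos: [0.5552, 0.0984, 0.1761]
tcp_rot: [179.6, -0.0, 93.7]
wrist_force: [0.4, 0.2, 1.0]
opening: 0.0731
grasp_force: 0.0
```

```bash
cat >> h.py <<'E'
def push(phi,r=50,off=17,z=.079):
    """tool pose pushing a spoke at phi deg (from clamp -x toward clamp -y); clockwise lowers phi"""
    a=np.radians(phi); rad=np.array([-np.cos(a),-np.sin(a)]); tan=np.array([np.sin(a),-np.cos(a)])  # tan: +phi
    q=np.array([-100,0])+r*rad+off*tan; w=c2w(*q)
    yaw=PSI-90+phi   # at phi=0 spoke along world -y, tool y radial
    # spoke dir world angle = PSI+180+phi ; tool y angle = yaw-90
    return (w[0],w[1],z),yaw
E
python3 - <<'E'
from h import *
p0=(.55358,.0986,.17);y0=93.74
a=push(29.5,off=32);print(a)
hi=((a[0][0],a[0][1],.17),a[1]);print("hover",row(p0,y0,*hi))
print("down",row(*hi,*a))
for ph in range(30,-71,-10):
    b=push(ph,off=16);print(ph,row(*a,*b),b)
E
```

```text
((np.float64(0.6177944788114325), np.float64(-0.07936541184611201), 0.079), 33.239999999999995)
hover [[-181.8, 52.5, -0.0], [0, 0, 60.5]]
down [[0.0, 0.0, 91.0], [0, 0, 0.0]]
30 [[-15.6, -0.1, -0.0], [0, 0, -0.5]] ((np.float64(0.6046992172255262), np.float64(-0.08777855885901525), 0.079), 33.739999999999995)
20 [[-24.5, 2.0, -0.0], [0, 0, 9.5]] ((np.float64(0.5983983516103554), np.float64(-0.09441472928300729), 0.079), 23.739999999999995)
10 [[-33.6, 2.5, -0.0], [0, 0, 19.5]] ((np.float64(0.5910408514010337), np.float64(-0.09985594753506635), 0.079), 13.739999999999995)
0 [[-42.7, 1.4, -0.0], [0, 0, 29.5]] ((np.float64(0.5828502705183467), np.float64(-0.10393688495199291), 0.079), 3.739999999999995)
-10 [[-51.5, -1.2, -0.0], [0, 0, 39.5]] ((np.float64(0.5740754756177808), np.float64(-0.10653354431542755), 0.079), -6.260000000000005)
-20 [[-59.6, -5.4, -0.0], [0, 0, 49.5]] ((np.float64(0.5649830844021294), np.float64(-0.10756702744458546), 0.079), -16.260000000000005)
-30 [[-67.0, -10.8, -0.0], [0, 0, 59.5]] ((np.float64(0.555849364577508), np.float64(-0.10700593247755474), 0.079), -26.260000000000005)
-40 [[-73.2, -17.5, -0.0], [0, 0, 69.5]] ((np.float64(0.5469518395989025), np.float64(-0.10486730800098096), 0.079), -36.260000000000005)
-50 [[-78.2, -25.2, -0.0], [0, 0, 79.5]] ((np.float64(0.5385608562604229), np.float64(-0.10121613503738863), 0.079), -46.260000000000005)
-60 [[-81.9, -33.6, -0.0], [0, 0, 89.5]] ((np.float64(0.5309313703447667), np.float64(-0.09616335262969375), 0.079), -56.260000000000005)
-70 [[-84.0, -42.5, -0.0], [0, 0, 99.5]] ((np.float64(0.5242951999207746), np.float64(-0.0898624870145229), 0.079), -66.26)
```

Request:
{"name": "play_rows", "arguments": {
  "increments": [
    [[-50, 15, 0], [0, 0, 8.5], 1],
    [[-100, 30, 0], [0, 0, 17], 1],
    [[-145, 45, 0], [0, 0, 25.5], 1],
    [[-175, 52.5, 0], [0, 0, 34], 1],
    [[-181.8, 52.5, 0], [0, 0, 42.5], 1],
    [[-181.8, 52.5, 0], [0, 0, 51], 1],
    [[-181.8, 52.5, 0], [0, 0, 60.5], 1],
    [[-181.8, 52.5, 0], [0, 0, 60.5], 1],
    [[-181.8, 52.5, 0], [0, 0, 60.5], 1]
  ]
}}

```text
time: 7.15
ee_pos: [0.6177, -0.0799, 0.1705]
tcp_rot: [180.0, -0.0, 33.4]
wrist_force: [0.3, 0.3, 1.0]
opening: 0.0001
grasp_force: 0.0
```

```bash
python3 - <<'E'
from h import *
p,d=camera("side");q,e=camera("top")
a=cv2.resize(p[150:270,250:380],None,fx=4,fy=4,interpolation=cv2.INTER_CUBIC)
b=cv2.resize(q[150:270,270:440],None,fx=1.6,fy=4*1.0,interpolation=cv2.INTER_CUBIC) if 0 else cv2.resize(q[160:280,275:345],None,fx=4,fy=4,interpolation=cv2.INTER_CUBIC)
cv2.imwrite("pics/s2.png",np.hstack([a,b])[:,:,::-1])
o=telemetry.get_obs();print(o["opening"],o["wrist_force"],o["ee_pos"])
E
```

```text
-6.966816031942997e-05 [ 0.04488117 -0.33634578 -0.20786686] [ 0.61768764 -0.07973324  0.17042627]
```

View pics/s2.png

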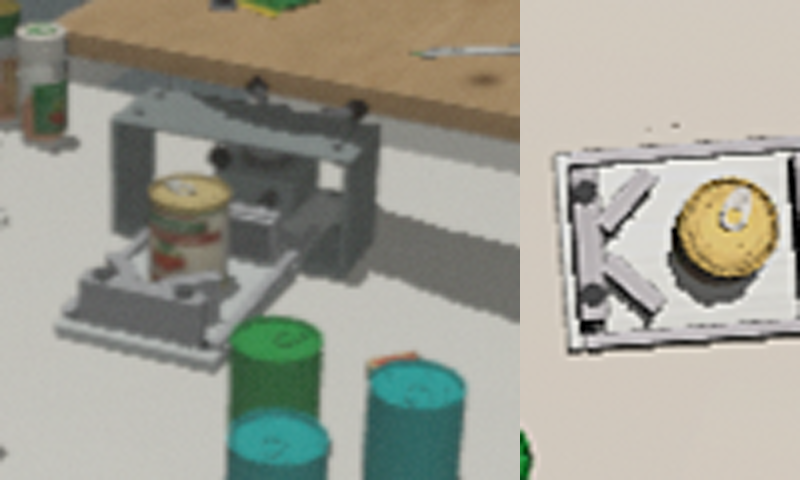

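Tin is upright and centred on the bed (right panel about (730,228)), clear of both jaws. I'll move down behind the first spoke.

Request:
{"name": "play_rows", "arguments": {
  "increments": [
    [[0, 0, 40], [0, 0, 0], 1],
    [[0, 0, 70], [0, 0, 0], 1],
    [[0, 0, 82], [0, 0, 0], 1],
    [[0, 0, 86], [0, 0, 0], 1],
    [[0, 0, 86], [0, 0, 0], 1]
  ]
}}

```text
time: 7.75
ee_pos: [0.618, -0.0798, 0.085]
tcp_rot: [180.0, -0.0, 33.3]
wrist_force: [-0.3, -0.3, 1.8]
opening: -0.0003
grasp_force: 0.0
```

```bash
python3 - <<'E'
from h import *
o=telemetry.get_obs();print(o["ee_pos"],o["wrist_force"])
a=push(29.5,off=32)
print([row(*a,*push(ph,off=16))+[1] for ph in range(30,-63,-5)])
E
```

```text
[ 0.61796015 -0.07980648  0.08499083] [-0.34869637 -0.31810429  1.76534203]
[[[-15.6, -0.1, -0.0], [0, 0, -0.5], 1], [[-20.0, 1.1, -0.0], [0, 0, 4.5], 1], [[-24.5, 2.0, -0.0], [0, 0, 9.5], 1], [[-29.0, 2.4, -0.0], [0, 0, 14.5], 1], [[-33.6, 2.5, -0.0], [0, 0, 19.5], 1], [[-38.2, 2.1, -0.0], [0, 0, 24.5], 1], [[-42.7, 1.4, -0.0], [0, 0, 29.5], 1], [[-47.1, 0.3, -0.0], [0, 0, 34.5], 1], [[-51.5, -1.2, -0.0], [0, 0, 39.5], 1], [[-55.6, -3.1, -0.0], [0, 0, 44.5], 1], [[-59.6, -5.4, -0.0], [0, 0, 49.5], 1], [[-63.4, -7.9, -0.0], [0, 0, 54.5], 1], [[-67.0, -10.8, -0.0], [0, 0, 59.5], 1], [[-70.2, -14.0, -0.0], [0, 0, 64.5], 1], [[-73.2, -17.5, -0.0], [0, 0, 69.5], 1], [[-75.9, -21.2, -0.0], [0, 0, 74.5], 1], [[-78.2, -25.2, -0.0], [0, 0, 79.5], 1], [[-80.2, -29.3, -0.0], [0, 0, 84.5], 1], [[-81.9, -33.6, -0.0], [0, 0, 89.5], 1]]
```

Request:
{"name": "play_rows", "arguments": {
  "increments": [
    [[-8, 0, 0], [0, 0, 0], 1],
    [[-15.6, -0.1, 0], [0, 0, -0.5], 1],
    [[-20, 1.1, 0], [0, 0, 4.5], 1],
    [[-24.5, 2, 0], [0, 0, 9.5], 1],
    [[-29, 2.4, 0], [0, 0, 14.5], 1],
    [[-33.6, 2.5, 0], [0, 0, 19.5], 1],
    [[-38.2, 2.1, 0], [0, 0, 24.5], 1],
    [[-42.7, 1.4, 0], [0, 0, 29.5], 1]
  ]
}}

```text
time: 8.55
ee_pos: [0.5838, -0.1046, 0.0858]
tcp_rot: [-180.0, -0.2, 3.6]
wrist_force: [6.3, 2.7, -2.0]
opening: 0.0002
grasp_force: 3.2
```

```bash
python3 - <<'E'
from h import *
o=telemetry.get_obs();print(o["ee_pos"],o["tcp_rot"],o["wrist_force"],o["torque"])
q,e=camera("top")
cv2.imwrite("pics/t3.png",cv2.resize(q[160:280,270:440,::-1],None,fx=4.6,fy=4.6,interpolation=cv2.INTER_CUBIC))
E
```

```text
[ 0.58382412 -0.10456062  0.08582651] [-179.98482934   -0.24936633    3.57947306] [ 6.33435467  2.71869494 -2.02220781] [ 0.57807152 -1.22318741 -0.02397274]
```

View pics/t3.png

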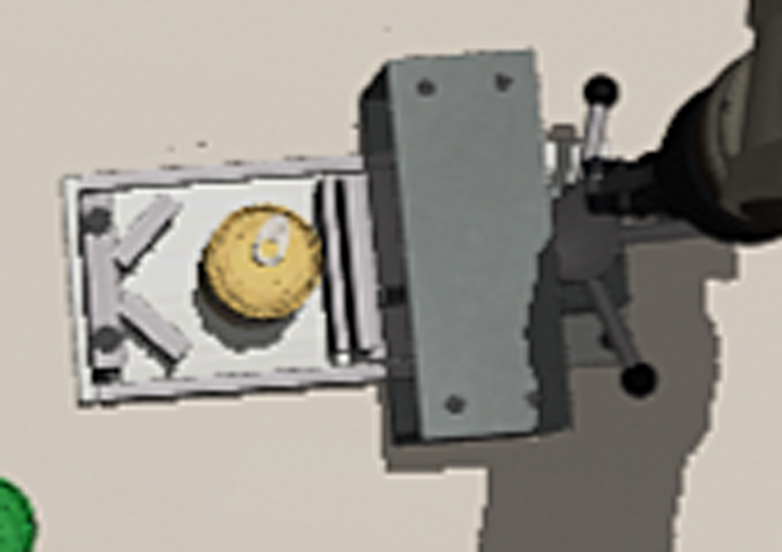

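The first spoke turns and the jaw follows, with the tin about to be touched. Continuing.

```bash
python3 - <<'E'
from h import *
a=push(0,off=16)
f=lambda s:print(str([x+[1] for x in s]).replace("-0.0","0"))
f([row(*a,*push(ph,off=16)) for ph in range(-5,-66,-5)])
e=push(-65,off=16)
n=push(7,off=33)
print("back");f([row(*e,*push(-65,off=26)),row(*e,*push(-65,off=26,z=.124)),row(*e,*push(-45,off=30,z=.124)),row(*e,*push(-20,off=33,z=.124)),row(*e,*push(7,off=33,z=.124)),row(*e,*n)])
print("push2");f([row(*n,*push(ph,off=16)) for ph in range(7,-66,-5)])
E
```

```text
[[[-4.4, 1.2, 0], [0, 0, 5.0], 1], [[-8.9, 2.0, 0], [0, 0, 10.0], 1], [[-13.5, 2.4, 0], [0, 0, 15.0], 1], [[-18.1, 2.5, 0], [0, 0, 20.0], 1], [[-22.6, 2.1, 0], [0, 0, 25.0], 1], [[-27.1, 1.3, 0], [0, 0, 30.0], 1], [[-31.6, 0.1, 0], [0, 0, 35.0], 1], [[-35.9, -1.4, 0], [0, 0, 40.0], 1], [[-40.0, -3.3, 0], [0, 0, 45.0], 1], [[-44.0, -5.6, 0], [0, 0, 50.0], 1], [[-47.8, -8.2, 0], [0, 0, 55.0], 1], [[-51.3, -11.1, 0], [0, 0, 60.0], 1], [[-54.6, -14.4, 0], [0, 0, 65.0], 1]]
back
[[[10.0, 0, 0], [0, 0, 0.0], 1], [[10.0, 0, -45.0], [0, 0, 0.0], 1], [[29.3, -13.3, -45.0], [0, 0, -20.0], 1], [[42.7, -38.0, -45.0], [0, 0, -45.0], 1], [[41.8, -65.9, -45.0], [0, 0, -72.0], 1], [[41.8, -65.9, 0], [0, 0, -72.0], 1]]
push2
[[[-17.0, 0.0, 0], [0, 0, 0.0], 1], [[-21.4, 1.2, 0], [0, 0, 5.0], 1], [[-25.9, 2.0, 0], [0, 0, 10.0], 1], [[-30.5, 2.4, 0], [0, 0, 15.0], 1], [[-35.1, 2.5, 0], [0, 0, 20.0], 1], [[-39.6, 2.1, 0], [0, 0, 25.0], 1], [[-44.1, 1.3, 0], [0, 0, 30.0], 1], [[-48.6, 0.1, 0], [0, 0, 35.0], 1], [[-52.9, -1.4, 0], [0, 0, 40.0], 1], [[-57.0, -3.3, 0], [0, 0, 45.0], 1], [[-61.0, -5.6, 0], [0, 0, 50.0], 1], [[-64.8, -8.2, 0], [0, 0, 55.0], 1], [[-68.3, -11.1, 0], [0, 0, 60.0], 1], [[-71.6, -14.4, 0], [0, 0, 65.0], 1], [[-74.5, -17.9, 0], [0, 0, 70.0], 1]]
```

Request:
{"name": "play_rows", "arguments": {
  "increments": [
    [[-4.4, 1.2, 0], [0, 0, 5], 1],
    [[-8.9, 2, 0], [0, 0, 10], 1],
    [[-13.5, 2.4, 0], [0, 0, 15], 1],
    [[-18.1, 2.5, 0], [0, 0, 20], 1],
    [[-22.6, 2.1, 0], [0, 0, 25], 1],
    [[-27.1, 1.3, 0], [0, 0, 30], 1],
    [[-31.6, 0.1, 0], [0, 0, 35], 1],
    [[-35.9, -1.4, 0], [0, 0, 40], 1],
    [[-40, -3.3, 0], [0, 0, 45], 1],
    [[-44, -5.6, 0], [0, 0, 50], 1],
    [[-47.8, -8.2, 0], [0, 0, 55], 1],
    [[-51.3, -11.1, 0], [0, 0, 60], 1],
    [[-54.6, -14.4, 0], [0, 0, 65], 1],
    [[-54.6, -14.4, 0], [0, 0, 65], 1]
  ]
}}

```text
time: 10.0
ee_pos: [0.4059, -0.2798, 0.0851]
tcp_rot: [-171.4, 1.3, -39.0]
wrist_force: [0.1, -0.1, -0.5]
opening: -0.0002
grasp_force: 0.0
```

Request:
{"name": "play_rows", "arguments": {
  "increments": [
    [[10, 0, 0], [0, 0, 0], 1],
    [[10, 0, -20], [0, 0, 0], 1],
    [[10, 0, -45], [0, 0, 0], 1],
    [[20, -7, -45], [0, 0, -8], 1],
    [[26, -11, -45], [0, 0, -16], 1],
    [[33, -20, -45], [0, 0, -24], 1],
    [[37, -28, -45], [0, 0, -32], 1],
    [[42.7, -38, -45], [0, 0, -40], 1],
    [[42.5, -46, -45], [0, 0, -48], 1],
    [[42.2, -54, -45], [0, 0, -56], 1],
    [[42, -62, -45], [0, 0, -64], 1],
    [[41.8, -65.9, -45], [0, 0, -72], 1],
    [[41.8, -65.9, -45], [0, 0, -72], 1],
    [[41.8, -65.9, -20], [0, 0, -72], 1],
    [[41.8, -65.9, -3], [0, 0, -72], 1],
    [[41.8, -65.9, 0], [0, 0, -72], 1],
    [[41.8, -65.9, 0], [0, 0, -72], 1]
  ]
}}

```text
time: 11.7
ee_pos: [0.4804, -0.2548, 0.0932]
tcp_rot: [-175.9, -7.7, 32.5]
wrist_force: [-0.9, -0.4, 0.0]
opening: -0.0001
grasp_force: 0.0
```

```bash
python3 - <<'E'
from h import *
o=telemetry.get_obs();print(o["q"],o["qd"],o["ee_pos"],o["tcp_rot"],o["wrist_force"])
p,d=camera("side");q,e=camera("top")
cv2.imwrite("pics/s4.png",np.vstack([np.hstack([p[130:330,200:560],q[100:300,200:560]])])[:,:,::-1])
E
```

```text
[-32.18790813   4.24131319  -8.42623077  77.72852666   8.70466528
 114.99023177] [-0.16381745 -0.67514184  1.36186635  0.45935946  0.10120387 -0.54613645] [ 0.48043238 -0.25483516  0.09317494] [-175.93767918   -7.71519967   32.51767995] [-0.86359749 -0.42861075  0.01683805]
```

View pics/s4.png

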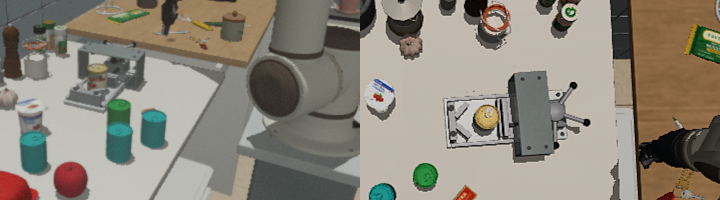

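The wrist limit (q6 = q1+180−yaw) was exceeded, so the arm drifted off to the side, in the air. The wheel's balls are now at about (427,193) and (411,222) in the top picture and the tin still stands. I'll use the flipped tool yaw instead, with room on joint 6.

```bash
cat >> h.py <<'E'
def grow(p0,rpy0,p1,yaw1):
    A=R.from_euler('xyz',rpy0,degrees=True);B=R.from_euler('xyz',[180,0,yaw1],degrees=True)
    return [A.inv().apply((np.array(p1)-np.array(p0))*1000).round(1).tolist(),(A.inv()*B).as_rotvec(degrees=True).round(2).tolist()]
def pushf(phi,r=50,off=16,z=.084):
    p,y=push(phi,r,off,z); return p,y+180
def spokes():
    q,_=camera("top")
    return q
E
python3 - <<'E'
from h import *
q,e=camera("top")
cv2.imwrite("pics/t5.png",cv2.resize(q[170:240,330:440,::-1],None,fx=7,fy=7,interpolation=cv2.INTER_CUBIC))
o=telemetry.get_obs();p=o["ee_pos"];r=o["tcp_rot"]
h=pushf(30,off=40,z=.17)
print(h,grow(p,r,(p[0],p[1],.17),60),grow((p[0],p[1],.17),[180,0,60],*h))
E
```

```text
((np.float64(0.6246568147839895), np.float64(-0.07444835632137833), 0.17), 213.74) [[10.2, -5.2, -74.8], [-2.0, -8.56, -27.1]] [[228.4, 34.0, 0.0], [0.0, 0.0, -153.74]]
```

View pics/t5.png

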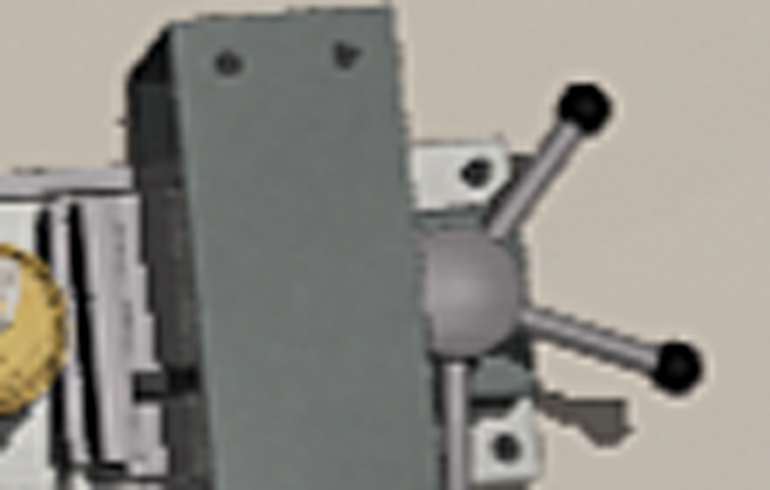

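```bash
python3 - <<'E'
from h import *
th=np.radians(PSI)
for u,v in((585,107),(677,367)):
    w=onz("top",u/7+330-.4,v/7+170-.4,.075)[:2]-O
    x=w@[np.cos(th),np.sin(th)]*1000;y=w@[-np.sin(th),np.cos(th)]*1000
    print(x,y,np.degrees(np.arctan2(-y,-(x+100))))
o=telemetry.get_obs();p=o["ee_pos"];r=o["tcp_rot"]
h=pushf(-20,off=33,z=.17)
print(h,grow((p[0],p[1],.17),[180,0,60],*h))
a=pushf(-20,off=33)
print(str([row(*a,*pushf(ph))+[1] for ph in range(-20,-76,-5)]).replace("-0.0","0"))
E
```

```text
-149.02464846624397 -59.41505155076076 50.47321991488957
-169.77558026715332 28.125262021156978 -21.95346346310262
((np.float64(0.5813031014087153), np.float64(-0.11232696913590334), 0.17), 163.74) [[173.9, 15.4, 0.0], [0.0, 0.0, -103.74]]
[[[17.0, 0, 0], [0, 0, 0.0], 1], [[21.4, -1.2, 0], [0, 0, 5.0], 1], [[25.9, -2.0, 0], [0, 0, 10.0], 1], [[30.5, -2.4, 0], [0, 0, 15.0], 1], [[35.1, -2.5, 0], [0, 0, 20.0], 1], [[39.6, -2.1, 0], [0, 0, 25.0], 1], [[44.1, -1.3, 0], [0, 0, 30.0], 1], [[48.6, -0.1, 0], [0, 0, 35.0], 1], [[52.9, 1.4, 0], [0, 0, 40.0], 1], [[57.0, 3.3, 0], [0, 0, 45.0], 1], [[61.0, 5.6, 0], [0, 0, 50.0], 1], [[64.8, 8.2, 0], [0, 0, 55.0], 1]]
```

Request:
{"name": "play_rows", "arguments": {
  "increments": [
    [[10.2, -5.2, -40], [-2, -8.56, 0], 1],
    [[10.2, -5.2, -74.8], [-2, -8.56, -8], 1],
    [[10.2, -5.2, -74.8], [-2, -8.56, -16], 1],
    [[10.2, -5.2, -74.8], [-2, -8.56, -27.1], 1],
    [[10.2, -5.2, -74.8], [-2, -8.56, -27.1], 1],
    [[10.2, -5.2, -74.8], [-2, -8.56, -27.1], 1]
  ]
}}

```text
time: 12.45
ee_pos: [0.4809, -0.2551, 0.1699]
tcp_rot: [180.0, -0.0, 60.0]
wrist_force: [0.3, 0.1, 0.6]
opening: -0.0
grasp_force: 0.0
```

Request:
{"name": "play_rows", "arguments": {
  "increments": [
    [[40, 4, 0], [0, 0, -8.5], 1],
    [[80, 8, 0], [0, 0, -17], 1],
    [[120, 12, 0], [0, 0, -25], 1],
    [[150, 14, 0], [0, 0, -34], 1],
    [[173.9, 15.4, 0], [0, 0, -42], 1],
    [[173.9, 15.4, 0], [0, 0, -51], 1],
    [[173.9, 15.4, 0], [0, 0, -59], 1],
    [[173.9, 15.4, 0], [0, 0, -68], 1],
    [[173.9, 15.4, 0], [0, 0, -76], 1],
    [[173.9, 15.4, 0], [0, 0, -85], 1],
    [[173.9, 15.4, 0], [0, 0, -93], 1],
    [[173.9, 15.4, 0], [0, 0, -103.74], 1],
    [[173.9, 15.4, 0], [0, 0, -103.74], 1],
    [[173.9, 15.4, 40], [0, 0, -103.74], 1],
    [[173.9, 15.4, 70], [0, 0, -103.74], 1],
    [[173.9, 15.4, 83], [0, 0, -103.74], 1],
    [[173.9, 15.4, 86], [0, 0, -103.74], 1],
    [[173.9, 15.4, 86], [0, 0, -103.74], 1]
  ]
}}

```text
time: 14.25
ee_pos: [0.5811, -0.1119, 0.0837]
tcp_rot: [180.0, -0.0, 163.7]
wrist_force: [0.6, -0.6, 0.3]
opening: 0.0002
grasp_force: 0.0
```

```bash
python3 - <<'E'
from h import *
e=pushf(-75);n=pushf(-3,off=33)
for s in (pushf(-75,off=28),pushf(-75,off=28,z=.124),pushf(-50,off=33,z=.124),pushf(-25,off=33,z=.124),pushf(-3,off=33,z=.124),n): print(row(*e,*s))
print(n)
E
```

```text
[[-12.0, -0.0, -0.0], [0, 0, 0.0]]
[[-12.0, -0.0, -40.0], [0, 0, 0.0]]
[[-35.0, 18.6, -40.0], [0, 0, -25.0]]
[[-43.5, 43.1, -40.0], [0, 0, -50.0]]
[[-41.8, 65.9, -40.0], [0, 0, -72.0]]
[[-41.8, 65.9, -0.0], [0, 0, -72.0]]
((np.float64(0.5972658984678479), np.float64(-0.10465666459525572), 0.084), 180.74)
```

Request:
{"name": "play_rows", "arguments": {
  "increments": [
    [[9, 0, 0], [0, 0, 0], 1],
    [[17, 0, 0], [0, 0, 0], 1],
    [[21.4, -1.2, 0], [0, 0, 5], 1],
    [[25.9, -2, 0], [0, 0, 10], 1],
    [[30.5, -2.4, 0], [0, 0, 15], 1],
    [[35.1, -2.5, 0], [0, 0, 20], 1],
    [[39.6, -2.1, 0], [0, 0, 25], 1],
    [[44.1, -1.3, 0], [0, 0, 30], 1],
    [[48.6, -0.1, 0], [0, 0, 35], 1],
    [[52.9, 1.4, 0], [0, 0, 40], 1],
    [[57, 3.3, 0], [0, 0, 45], 1],
    [[61, 5.6, 0], [0, 0, 50], 1],
    [[64.8, 8.2, 0], [0, 0, 55], 1],
    [[64.8, 8.2, 0], [0, 0, 55], 1]
  ]
}}

```text
time: 15.65
ee_pos: [0.5213, -0.0861, 0.0844]
tcp_rot: [179.9, 0.1, 108.6]
wrist_force: [2.8, -2.5, -0.8]
opening: -0.0001
grasp_force: 1.7
```

Request:
{"name": "play_rows", "arguments": {
  "increments": [
    [[-12, 0, 0], [0, 0, 0], 1],
    [[-12, 0, -20], [0, 0, 0], 1],
    [[-12, 0, -40], [0, 0, 0], 1],
    [[-20, 6, -40], [0, 0, -8], 1],
    [[-28, 12, -40], [0, 0, -16], 1],
    [[-35, 18.6, -40], [0, 0, -24], 1],
    [[-38, 27, -40], [0, 0, -32], 1],
    [[-41, 36, -40], [0, 0, -40], 1],
    [[-43.5, 43, -40], [0, 0, -48], 1],
    [[-43, 51, -40], [0, 0, -56], 1],
    [[-42.5, 59, -40], [0, 0, -64], 1],
    [[-41.8, 65.9, -40], [0, 0, -72], 1],
    [[-41.8, 65.9, -40], [0, 0, -72], 1],
    [[-41.8, 65.9, -20], [0, 0, -72], 1],
    [[-41.8, 65.9, -4], [0, 0, -72], 1],
    [[-41.8, 65.9, 0], [0, 0, -72], 1],
    [[-41.8, 65.9, 0], [0, 0, -72], 1]
  ]
}}

```text
time: 17.35
ee_pos: [0.596, -0.1045, 0.0825]
tcp_rot: [179.9, -0.1, -179.3]
wrist_force: [-0.1, -0.3, -0.5]
opening: -0.0006
grasp_force: 0.0
```

```bash
python3 - <<'E'
from h import *
q,e=camera("top")
o=telemetry.get_obs();print(o["ee_pos"],o["wrist_force"])
cv2.imwrite("pics/t6.png",cv2.resize(q[170:260,280:440,::-1],None,fx=4.9,fy=4.9,interpolation=cv2.INTER_CUBIC))
a=pushf(-3,off=33)
print(str([row(*a,*pushf(ph))+[1] for ph in range(-3,-76,-4)]).replace("-0.0","0"))
E
```

```text
[ 0.59650002 -0.10449812  0.08335426] [ 0.12869778 -0.2939697   0.21281335]
[[[17.0, 0.0, 0], [0, 0, 0.0], 1], [[20.5, -1.0, 0], [0, 0, 4.0], 1], [[24.1, -1.7, 0], [0, 0, 8.0], 1], [[27.7, -2.2, 0], [0, 0, 12.0], 1], [[31.4, -2.5, 0], [0, 0, 16.0], 1], [[35.1, -2.5, 0], [0, 0, 20.0], 1], [[38.7, -2.2, 0], [0, 0, 24.0], 1], [[42.3, -1.7, 0], [0, 0, 28.0], 1], [[45.9, -0.9, 0], [0, 0, 32.0], 1], [[49.4, 0.1, 0], [0, 0, 36.0], 1], [[52.9, 1.4, 0], [0, 0, 40.0], 1], [[56.2, 2.9, 0], [0, 0, 44.0], 1], [[59.5, 4.7, 0], [0, 0, 48.0], 1], [[62.5, 6.6, 0], [0, 0, 52.0], 1], [[65.5, 8.8, 0], [0, 0, 56.0], 1], [[68.3, 11.1, 0], [0, 0, 60.0], 1], [[70.9, 13.7, 0], [0, 0, 64.0], 1], [[73.4, 16.4, 0], [0, 0, 68.0], 1], [[75.6, 19.3, 0], [0, 0, 72.0], 1]]
```

View pics/t6.png

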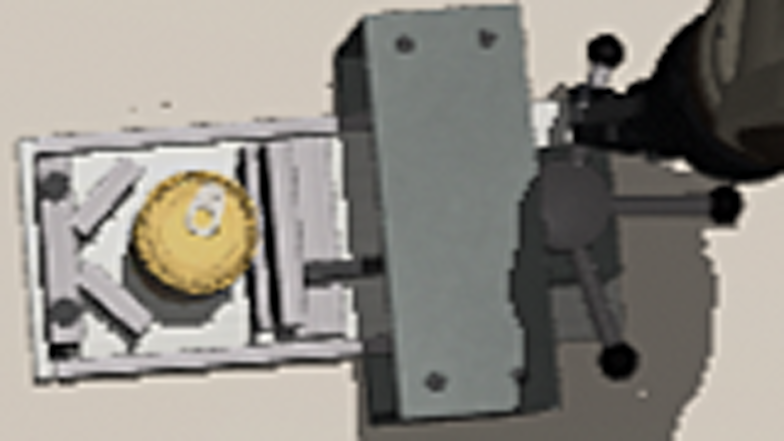

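Third spoke points nearly along −x (ball at about (724,204)) and the tin is close to the V. I'll push to −35° first, then in small force-watched steps.

Request:
{"name": "play_rows", "arguments": {
  "increments": [
    [[9, 0, 0], [0, 0, 0], 1],
    [[17, 0, 0], [0, 0, 0], 1],
    [[20.5, -1, 0], [0, 0, 4], 1],
    [[24.1, -1.7, 0], [0, 0, 8], 1],
    [[27.7, -2.2, 0], [0, 0, 12], 1],
    [[31.4, -2.5, 0], [0, 0, 16], 1],
    [[35.1, -2.5, 0], [0, 0, 20], 1],
    [[38.7, -2.2, 0], [0, 0, 24], 1],
    [[42.3, -1.7, 0], [0, 0, 28], 1],
    [[45.9, -0.9, 0], [0, 0, 32], 1]
  ]
}}

```text
time: 18.4
ee_pos: [0.5516, -0.1059, 0.0838]
tcp_rot: [179.9, 0.1, 148.6]
wrist_force: [7.6, -1.1, -3.6]
opening: 0.0001
grasp_force: 3.4
```

```bash
cat > st.py <<'E'
from h import *
o=telemetry.get_obs();p=o["ee_pos"];f=o["wrist_force"];t=o["torque"]
c=c2w(-100,0);d=p[:2]-c
th=np.radians(PSI);x=d@[np.cos(th),np.sin(th)]*1000;y=d@[-np.sin(th),np.cos(th)]*1000
yaw=o["tcp_rot"][2];a=np.radians(yaw)
print(p,yaw,f,"along toolx",f[:2]@[np.cos(a),np.sin(a)],"Mz about axis",d[0]*f[1]-d[1]*f[0], "r",np.hypot(x,y),"ang",np.degrees(np.arctan2(-y,-x)))
E
python3 st.py; python3 -c "
from h import *
a=pushf(-35)
print(str([row(*a,*pushf(ph))+[1] for ph in range(-37,-76,-2)]).replace('-0.0','0'))"
```

```text
[ 0.55161084 -0.10586125  0.08380373] 148.60515685287186 [ 7.60395201 -1.14486153 -3.63579912] along toolx -7.087111773883096 Mz about axis 0.3998368541922896 r 52.17576679380713 ang -17.050192655511847
[[[1.8, -0.5, 0], [0, 0, 2.0], 1], [[3.5, -1.0, 0], [0, 0, 4.0], 1], [[5.3, -1.4, 0], [0, 0, 6.0], 1], [[7.1, -1.7, 0], [0, 0, 8.0], 1], [[8.9, -2.0, 0], [0, 0, 10.0], 1], [[10.7, -2.2, 0], [0, 0, 12.0], 1], [[12.6, -2.4, 0], [0, 0, 14.0], 1], [[14.4, -2.5, 0], [0, 0, 16.0], 1], [[16.2, -2.5, 0], [0, 0, 18.0], 1], [[18.1, -2.5, 0], [0, 0, 20.0], 1], [[19.9, -2.4, 0], [0, 0, 22.0], 1], [[21.7, -2.2, 0], [0, 0, 24.0], 1], [[23.5, -2.0, 0], [0, 0, 26.0], 1], [[25.3, -1.7, 0], [0, 0, 28.0], 1], [[27.1, -1.3, 0], [0, 0, 30.0], 1], [[28.9, -0.9, 0], [0, 0, 32.0], 1], [[30.7, -0.4, 0], [0, 0, 34.0], 1], [[32.4, 0.1, 0], [0, 0, 36.0], 1], [[34.2, 0.7, 0], [0, 0, 38.0], 1], [[35.9, 1.4, 0], [0, 0, 40.0], 1]]
```

Request:
{"name": "play_rows", "arguments": {
  "increments": [
    [[1.8, -0.5, 0], [0, 0, 2], 1],
    [[3.5, -1, 0], [0, 0, 4], 1],
    [[5.3, -1.4, 0], [0, 0, 6], 1],
    [[7.1, -1.7, 0], [0, 0, 8], 1]
  ]
}}

```text
time: 18.8
ee_pos: [0.5447, -0.1038, 0.0838]
tcp_rot: [179.9, 0.1, 140.7]
wrist_force: [6.8, -1.9, -2.9]
opening: 0.0003
grasp_force: 3.3
```

```bash
python3 st.py; python3 -c "
from h import *
a=pushf(-43)
print(str([row(*a,*pushf(ph))+[1] for ph in range(-44,-76,-1)]).replace('-0.0','0'))"
```

```text
[ 0.54470581 -0.10378092  0.0838381 ] 140.6815319460915 [ 6.77333225 -1.93513206 -2.88938525] along toolx -6.466252004880426 Mz about axis 0.3664269563335234 r 52.23936303240959 ang -24.97064317630771
[[[0.9, -0.3, 0], [0, 0, 1.0], 1], [[1.8, -0.5, 0], [0, 0, 2.0], 1], [[2.6, -0.8, 0], [0, 0, 3.0], 1], [[3.5, -1.0, 0], [0, 0, 4.0], 1], [[4.4, -1.2, 0], [0, 0, 5.0], 1], [[5.3, -1.4, 0], [0, 0, 6.0], 1], [[6.2, -1.6, 0], [0, 0, 7.0], 1], [[7.1, -1.7, 0], [0, 0, 8.0], 1], [[8.0, -1.9, 0], [0, 0, 9.0], 1], [[8.9, -2.0, 0], [0, 0, 10.0], 1], [[9.8, -2.1, 0], [0, 0, 11.0], 1], [[10.7, -2.2, 0], [0, 0, 12.0], 1], [[11.7, -2.3, 0], [0, 0, 13.0], 1], [[12.6, -2.4, 0], [0, 0, 14.0], 1], [[13.5, -2.4, 0], [0, 0, 15.0], 1], [[14.4, -2.5, 0], [0, 0, 16.0], 1], [[15.3, -2.5, 0], [0, 0, 17.0], 1], [[16.2, -2.5, 0], [0, 0, 18.0], 1], [[17.2, -2.5, 0], [0, 0, 19.0], 1], [[18.1, -2.5, 0], [0, 0, 20.0], 1], [[19.0, -2.4, 0], [0, 0, 21.0], 1], [[19.9, -2.4, 0], [0, 0, 22.0], 1], [[20.8, -2.3, 0], [0, 0, 23.0], 1], [[21.7, -2.2, 0], [0, 0, 24.0], 1], [[22.6, -2.1, 0], [0, 0, 25.0], 1], [[23.5, -2.0, 0], [0, 0, 26.0], 1], [[24.4, -1.8, 0], [0, 0, 27.0], 1], [[25.3, -1.7, 0], [0, 0, 28.0], 1], [[26.2, -1.5, 0], [0, 0, 29.0], 1], [[27.1, -1.3, 0], [0, 0, 30.0], 1], [[28.0, -1.1, 0], [0, 0, 31.0], 1], [[28.9, -0.9, 0], [0, 0, 32.0], 1]]
```

Request:
{"name": "play_rows", "arguments": {
  "increments": [
    [[0.9, -0.3, 0], [0, 0, 1], 1],
    [[1.8, -0.5, 0], [0, 0, 2], 1],
    [[2.6, -0.8, 0], [0, 0, 3], 1]
  ]
}}

```text
time: 19.1
ee_pos: [0.5422, -0.1028, 0.0839]
tcp_rot: [179.9, 0.1, 137.7]
wrist_force: [7.2, -0.4, -3.3]
opening: -0.0
grasp_force: 3.2
```

```bash
python3 st.py
```

```text
[ 0.54217557 -0.10280721  0.08386698] 137.71930908329662 [ 7.18112829 -0.36756965 -3.27939909] along toolx -5.560301569763569 Mz about axis 0.35056808937738987 r 52.318284935846044 ang -27.941027130474886
```

Request:
{"name": "play_rows", "arguments": {
  "increments": [
    [[0.9, -0.3, 0], [0, 0, 1], 1],
    [[1.8, -0.5, 0], [0, 0, 2], 1],
    [[2.6, -0.8, 0], [0, 0, 3], 1]
  ]
}}

```text
time: 19.4
ee_pos: [0.5397, -0.1017, 0.0839]
tcp_rot: [179.9, 0.1, 134.7]
wrist_force: [7.5, -2.2, -3.5]
opening: 0.0001
grasp_force: 3.2
```

```bash
python3 st.py
```

```text
[ 0.53974193 -0.10170546  0.08388139] 134.71960203132605 [ 7.47854132 -2.21114688 -3.46311955] along toolx -6.833334510378577 Mz about axis 0.4014421749814317 r 52.37918112060485 ang -30.864457710226795
```

Request:
{"name": "play_rows", "arguments": {
  "increments": [
    [[0.9, -0.3, 0], [0, 0, 1], 1],
    [[1.8, -0.5, 0], [0, 0, 2], 1]
  ]
}}

```text
time: 19.6
ee_pos: [0.5382, -0.1009, 0.0839]
tcp_rot: [179.9, 0.1, 132.7]
wrist_force: [7.2, -2.8, -3.0]
opening: -0.0001
grasp_force: 3.6
```

```bash
python3 st.py
```

```text
[ 0.5381547  -0.10086151  0.08389832] 132.71487963250104 [ 7.24948054 -2.77347095 -2.97468668] along toolx -6.955464528238587 Mz about axis 0.40247648680770676 r 52.38255222417445 ang -32.83086881269179
```

Request:
{"name": "play_rows", "arguments": {
  "increments": [
    [[0.9, -0.3, 0], [0, 0, 1], 1],
    [[1.8, -0.5, 0], [0, 0, 2], 1]
  ]
}}

```text
time: 19.8
ee_pos: [0.5368, -0.1001, 0.0839]
tcp_rot: [179.9, 0.2, 130.7]
wrist_force: [8.7, -4.3, -3.8]
opening: 0.0002
grasp_force: 4.5
```

```bash
python3 st.py
```

```text
[ 0.53678225 -0.10010191  0.08392423] 130.70828313351083 [ 8.69052917 -4.26027935 -3.75223063] along toolx -8.897495035327887 Mz about axis 0.5055517730063858 r 52.409537444686116 ang -34.54599800777888
```

Request:
{"name": "play_rows", "arguments": {
  "increments": [
    [[0.9, -0.3, 0], [0, 0, 1], 1],
    [[0.9, -0.3, 0], [0, 0, 1], 1]
  ]
}}

```text
time: 20.0
ee_pos: [0.536, -0.0997, 0.084]
tcp_rot: [179.9, 0.2, 129.7]
wrist_force: [9.1, -3.5, -3.7]
opening: -0.0001
grasp_force: 4.4
```

```bash
python3 st.py
```

```text
[ 0.53604969 -0.09969105  0.08395293] 129.71144306378392 [ 9.05481365 -3.54413827 -3.72743878] along toolx -8.511721049224082 Mz about axis 0.5016042940933532 r 52.43853288198397 ang -35.463427304554415
```

Request:
{"name": "play_rows", "arguments": {
  "increments": [
    [[0.9, -0.3, 0], [0, 0, 1], 1]
  ]
}}

```text
time: 20.1
ee_pos: [0.5355, -0.0994, 0.084]
tcp_rot: [179.9, 0.2, 128.7]
wrist_force: [9.7, -4.9, -4.3]
opening: 0.0001
grasp_force: 5.3
```

```bash
python3 st.py
```

```text
[ 0.53546547 -0.09937301  0.08397198] 128.7296817838044 [ 9.73567661 -4.9012495  -4.25260336] along toolx -9.914591699754798 Mz about axis 0.5691605419103569 r 52.47941177447655 ang -36.18857659403194
```

Request:
{"name": "play_rows", "arguments": {
  "increments": [
    [[0.7, -0.2, 0], [0, 0, 0.8], 1]
  ]
}}

```text
time: 20.2
ee_pos: [0.5349, -0.099, 0.084]
tcp_rot: [179.9, 0.2, 127.9]
wrist_force: [10.4, -6.0, -4.5]
opening: -0.0002
grasp_force: 5.6
```

```bash
python3 st.py
```

```text
[ 0.53490082 -0.0990195   0.08397388] 127.90046070763199 [10.41543729 -6.0212429  -4.50584559] along toolx -11.14935226460753 Mz about axis 0.6305184451440009 r 52.488277240312186 ang -36.915770980042424
```

Torque says about 14 N, so I'll back off, lift and check.

Request:
{"name": "play_rows", "arguments": {
  "increments": [
    [[-5, 0, 0], [0, 0, 0], 1],
    [[-12, 0, 0], [0, 0, 0], 1],
    [[-12, 0, -30], [0, 0, 0], 1],
    [[-12, 0, -70], [0, 0, 0], 1],
    [[-12, 0, -110], [0, 0, 0], 1],
    [[-12, 0, -130], [0, 0, 0], 1],
    [[-60, 60, -130], [0, 0, 0], 1],
    [[-60, 60, -130], [0, 0, 0], 1],
    [[-60, 60, -130], [0, 0, 0], 1]
  ]
}}

```text
time: 21.1
ee_pos: [0.6197, -0.1086, 0.2112]
tcp_rot: [-179.9, -0.1, 128.0]
wrist_force: [0.1, -1.0, -0.9]
opening: -0.0002
grasp_force: 0.0
```

```bash
python3 - <<'E'
from h import *
p,d=camera("side");q,e=camera("top")
a=cv2.resize(p[150:270,250:370],None,fx=3.3,fy=3.3,interpolation=cv2.INTER_CUBIC)
b=cv2.resize(q[160:280,275:395],None,fx=3.3,fy=3.3,interpolation=cv2.INTER_CUBIC)
cv2.imwrite("pics/s7.png",np.hstack([a,b])[:,:,::-1])
for u,v in ((0,0),):pass
o=telemetry.get_obs();print(o["ee_pos"],o["wrist_force"])
E
```

```text
[ 0.61744755 -0.10863802  0.21205266] [-0.05921562  0.33294809 -0.62517101]
```

View pics/s7.png

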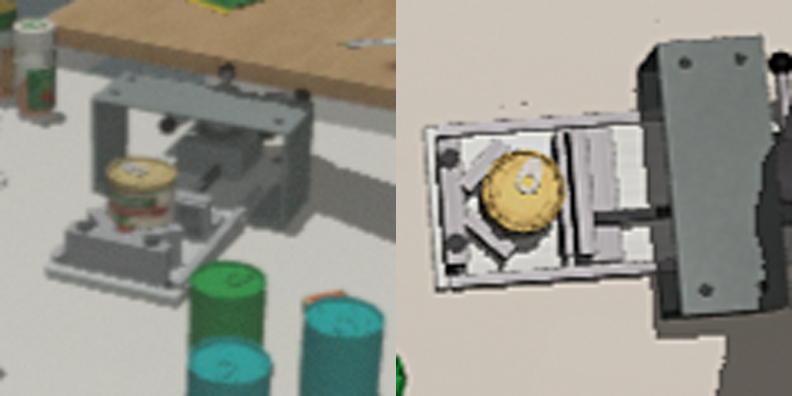

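The tin is upright between the V and the sliding jaw (right panel about (523,190)). One numeric check of its position in the V.

```bash
python3 - <<'E'
from h import *
q,d=camera("top");f,cx,cy,M,t=cal("top")
v,u=np.mgrid[:420,:560];W=(np.stack([(u-cx)/f*d,(v-cy)/f*d,d],-1)-t)@M
m=np.zeros(d.shape,bool);m[195:240,290:335]=1
s=W[m&(W[...,2]>.07)&(W[...,2]<.095)];(c,r)=cv2.minEnclosingCircle((s[:,:2]*1000).astype(np.float32))
th=np.radians(PSI);w=np.array(c)/1000-O;print(r,w@[np.cos(th),np.sin(th)]*1000,w@[-np.sin(th),np.cos(th)]*1000,np.percentile(s[:,2],[5,50,95]))
A=np.c_[s[:,:2],np.ones(len(s))];print("tilt",np.linalg.lstsq(A,s[:,2],rcond=None)[0])
E
```

```text
28.90447235107422 85.57392897721923 -0.905152526372783 [0.07540266 0.07957001 0.08368029]
tilt [ 0.0154765  -0.00153235  0.071169  ]
```

```bash
python3 -c "
from workcell import workorder
print(workorder.job_done())"
```

```text
the job is handed in; nothing more can be done
None
```

The tin stands upright and clamped against the V-shaped rear jaw at about 14 N (estimated from the handle torque), the arm is clear, and the job was handed in at about 21 s; partway through, the arm hit a wrist limit and swung off to the side, meeting no measurable force.

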